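Unlock the stock chest and put a carton of bolts away

TASK

Put the loose carton of bolts away in the locked stock chest: fold the hasp back off the knob of the barrel bolt, draw the bolt all the way, and raise the lid by its handle until it stands upright by itself. Then stand the carton on its base on the floor of the empty compartment, setting it down rather than dropping it. Leave the lid open with the hasp folded back and the bolt drawn, and leave the carton already in the chest and everything else on the bench where it is.

Things in the scene. Friction and masses are not known exactly. Their poses are not given: they have to be found in the camera images.
- chest: Grey steel stock chest, 170 mm deep (x) by 300 wide (y) by 100 high to the rim, fixed. Origin: centre of its underside; x points from its front (towards the robot) to the lid's hinge, y to its left, z up. Walls 4 mm, floor 6 mm. A divider at y = 0, top at z = 61 mm, makes two compartments: left (+y) empty, right (-y) holding a carton. Lid: 6 mm plate, top at z = 106 mm when shut.
- strike_top (a point): Centre of the top face of the steel strike bracket on the chest's right side wall, at chest x = -55, y = -162, z = 138 mm; 34 mm (x) by 8 mm (y). The bolt passes through the bracket 20 mm below this point and so holds the lid shut.
- hasp (a joint): Angle of the hasp, rad: 0 = flat over the bolt, the bolt's knob standing through its slot so that the bolt cannot be drawn; grows as its front end is lifted and folded over backwards (axis = chest y, through point hasp_hinge); stop at 2.6. May start up to 0.2 ajar. Stiff hinge: it stays where it is left; about 2 N at the tab.
- hasp_hinge (a point): Centre of the hasp's hinge axis, parallel to chest y, on a block on the lid 24 mm (x) by 56 mm, 16 mm high. With the lid shut it is at chest x = 15, y = -105, z = 129 mm. The hasp is a steel strap 4 mm thick and 56 mm wide for 99 mm forward from this axis, then narrows to the tab.
- hasp_tab (a point): Middle of the hasp's tab at its front end, where to grip it, 133 mm from the hinge axis. The tab is 26 mm wide (along chest y), 8 mm thick, 53 mm long (99 to 152 mm from the hinge axis) and overhangs the lid's front edge. When flat its mid-thickness is at z = 131 mm, 25 mm above the lid's top.
- bolt (a joint): How far the barrel bolt is drawn, m: 0 = shot through the strike bracket (lid locked), 0.045 = fully drawn; it moves along chest +y. Friction about 3 N. It cannot move more than about 7 mm while the hasp lies over the knob.
- knob_top (a point): Centre of the top of the bolt's knob, an upright steel post 16 mm in diameter that stands 36 mm clear above the 12 mm bolt rod. Lid shut and bolt shot: chest x = -55, y = -105, z = 160 mm. Rod and guides lie below z = 130 mm; the guides (26 mm in x, 10 mm in y) are 37 mm right of the knob when shot and 32 mm left of it when drawn.
- lid (a joint): Angle of the lid, rad: 0 = shut, 1.57 = upright, stop at 1.75; the front edge rises (axis = chest y, through point lid_hinge). Its stiff friction hinge holds it where it is left; lifting at the handle takes about 12 N. With the bolt shot it cannot rise.
- lid_hinge (a point): Point on the lid's hinge axis (parallel to chest y), along the lid's far edge, level with the handle's middle: chest x = 85, y = 80, z = 100 mm.
- lid_handle (a point): Middle of the black bar handle on top of the lid, left of the bolt: a round bar of 12 mm diameter, 90 mm long, parallel to chest y, its axis 32 mm above the lid's top face and 145 mm in front of the hinge axis (31 mm from the lid's front edge), on a post at each end.
- carton: The loose carton to put away: plain cardboard, closed, 100 mm (its x) by 60 mm (its y) by 76 mm high (z), about 0.45 kg. Origin: centre of its underside. It stands upright on the bench, to the left or to the right of the chest, at any yaw.
- bay_floor (a point): Centre of the floor of the empty (left) compartment: chest x = 0, y = 74, z = 6 mm; axes as the chest's. The compartment is 162 mm (x) by 144 mm (y), its outer walls 94 mm high inside.
- stock: A carton of the same make and size (100 x 60 x 76 mm) that already stands in the right compartment. Origin: centre of its underside, x along its 100 mm. Leave it there.
- hexbolt: Large steel hex bolt standing on its head, 53 mm across, 91 mm high. Origin: centre of its underside. Bystander.
- tin: Round tin, 72 mm in diameter, 80 mm high. Origin: centre of its underside. Bystander.
- jar: Jar with a black cap, 68 mm in diameter, 88 mm high. Origin: centre of its underside. Bystander.
- bin_a: Blue open picking bin, 150 x 105 x 85 mm, left rear of the bench. Origin: centre of its underside. Bystander.
- bin_b: Blue open picking bin, 150 x 105 x 85 mm, right rear of the bench. Origin: centre of its underside. Bystander.
- spanner: Spanner 150 mm long lying flat on the bench, off the chest's front left corner. Bystander.

How it is judged (in metres and radians):
On the way, in this order (a step that is already met when the one before it is completed fails the run):
1. the hasp is folded back off the knob, past 75 degrees (value of joint hasp above 1.3 rad), for 0.2 s.
2. the bolt is drawn, more than 38 mm of its 45 mm (value of joint bolt above 0.038 m), for 0.2 s.
3. the lid is raised to within about 12 degrees of upright or beyond (value of joint lid above 1.35 rad), for 0.2 s.
At the end, for the whole second after the job is handed in: The lid stands open (over 1.3 rad) by itself, the bolt drawn by more than 35 mm and the hasp folded back more than 1.2 rad; the carton stands at rest on its base (within 0.08 rad) on the floor of the left compartment, let go; the stocked carton still stands on the floor of the right compartment (value of joint lid above 1.3 rad and value of joint bolt above 0.035 m and value of joint hasp above 1.2 rad and z of carton in the frame of bay_floor between -0.004 and 0.006 m and x of carton in the frame of bay_floor between -0.055 and 0.055 m and y of carton in the frame of bay_floor between -0.045 and 0.045 m and angle between carton's own z axis and vertical below 0.08 rad and linear speed of carton below 0.02 m/s and z of stock in the frame of chest below 0.012 m and angle between stock's own z axis and vertical below 0.1 rad); the robot touches nothing.
It fails at once if a bystander on the bench is shifted by more than 20 mm (distance of any of hexbolt, tin, jar, bin_a, bin_b, spanner from where it was at the start of the episode above 0.02 m).
It fails at once if the carton in the chest is shifted by more than 25 mm (distance of stock from where it was at the start of the episode above 0.025 m).
It fails at once if the carton is dropped (falls free at more than 0.6 m/s) (contact force between the fingers and carton below 0.1 N and linear speed of carton above 0.6 m/s).
It fails at once if the carton is tipped more than 35 degrees (angle between carton's own z axis and vertical above 0.6 rad).
It also fails if it takes over 72 s, if anything falls off the work surface, if the arm or the gripper's body presses on something with over 40 N, if the wrist force passes 120 N, or if a joint passes its speed limit or range.

ROBOT

A 6-joint arm with a two-finger parallel gripper is mounted at the origin on the work surface. World frame = base frame: x ahead of the robot, y to its left, z up, the work surface at z = 0. Lengths are in m, angles in degrees, forces in N, time in s.
With the tool pointing down it reaches from about 0.375 to 0.9 m from the base axis. Payload 3.1 kg.
Tool frame: the origin (TCP) lies midway between the tips of the shut fingers; the grasp point (between the pads) lies 19 mm behind it; z points along the fingers, y is the line along which they close (so a half turn about z gives the same grasp; the last joint's range is limited). The gripper opens to 87 mm and grips with 3 to 60 N. Pads are 19 mm wide; open, the fingers measure 117 mm over their backs; the gripper's body (75 mm by 190 mm) begins 51 mm behind the grasp point.
Start: joints at [-10.227, 30.224, 82.088, -0, 67.689, -10.227], TCP at [0.625, 0, 0.223] pointing down, gripper open.
Joint ranges: [-176.69, 176.69], [-43.24, 126.21], [12.49, 139.97], [-82, 262], [0, 151.66], [-163.58, 163.58]. Speed limits (degrees/s): [159.86, 159.86, 180, 180, 180, 180].

INTERFACE

Orientations are given as a 3x3 rotation matrix whose columns are the frame's x, y, z axes.
In Python, from rig import read_state, capture, camera_info, hand_in gives the robot as it stands.
- The arm moves only by the tool drive_tool, never from a script. Its argument "motion" is a list of rows, each a list of 2 entries, a list of its own where there are three numbers: the shift along the tool's x, y, z in mm, then the turn, a rotation vector about the tool's x, y, z in rad. A call has 1 to 5 rows; each row shifts and turns the commanded pose from where the row before left it, along the tool's axes as they then stand; what a row does not reach is not made up. A row lasts 1/10 s, in which the tool goes at most 50 mm and 8.59 degrees, less where a joint would pass 70% of its speed; a pose out of reach is approached as far as the arm can. A call is refused whole if a number of a shift passes 50 or a number of a turn 0.15, either way. A call with a gripper value outside its range is refused whole. "gripper" is the opening, from 0 (shut) to 1 (fully open), set as the call begins (left out, the last holds). The fingers move at their own pace and stop on an object; the grip force is fixed at half the most. Time passes only in rows, so rows that do not move let the fingers close. It gives the time, the measured TCP pose, the force, the opening and the grip force at its end, in the units of the state.
- read_state(): the state, without advancing time (a new reading comes with each control period).
- capture(name): name is "scene" or "side" or "wrist"; returns the picture (480x640x3 uint8, red, green, blue); there is no depth.
- camera_info(name): a dict with "fovy" (degrees; the focal length in pixels is half the picture's height over the tangent of half this angle, whatever the lens; pixels are square), "cx", "cy" (the principal point, pixels), "xyz" and "orientation" of the camera in the world; the wrist camera has in their place "T_tool_cam" (4x4, takes a point from camera to tool coordinates, whose origin is the TCP and whose axes are the flange's). Camera axes: x right, y down, z forward; pixel columns grow to the right and rows downward; lengths in m; the calibration is good to about 2 mm. A picture is of the moment at which its call begins: read the wrist's pose just before it. camera_info takes no time and is no camera call.
- hand_in(): hands the job in; it is judged then, once.
The state is a dict: "time_s": time; "joint_positions": joint angles; "qvel": joint speeds; "tau": joint torques, N m; "position": TCP position; "tcp_rot": TCP orientation; "force": force on the tool from outside, world axes, zero at the start; "moment": the same for the moment, N m; "opening": opening from 0.0 (shut) to 1.0 (fully open); "grasp_force": force on a finger pad.
Only numpy, scipy, OpenCV 4.12 (cv2) and the standard library are available. Lean on these libraries where they do the work, as an engineer would, in place of code of your own. Each camera call takes 0.05 s, during which the arm holds its last target. There are 200 camera calls.

## Working session

There is one attempt and no reset: what is moved stays moved. The work goes in short steps, Python scripts to look and compute and a tool call to move; the robot and the scene stay as the last step left them, time stands still between calls to the robot, and variables do not carry over. Pictures are saved under pics/ and viewed, at most 13 in all, crops included, and the job is handed in when it is done.

Besides the shell and the picture viewer there is one more tool, called after "Call:" as name(argument=value, ...), one argument or row to a line, values as JSON. drive_tool: Moves the arm, as the interface text tells. Its arguments: {"type":"object","properties":{"motion":{"type":"array","items":{"type":"array"}},"gripper":{"type":"number"}},"required":["motion"]}

```bash
mkdir -p pics
python3 - <<'E'
from rig import *
import cv2
s=read_state();print(s['time_s'],s['position'],s['tcp_rot'])
for n in("scene","side","wrist"):
    print(n,camera_info(n)); cv2.imwrite(f"pics/{n}0.png",capture(n)[:,:,::-1])
E
```

```text
0.0 [6.24278914e-01 1.86909682e-04 2.21555777e-01] [[-9.06580096e-05  9.99997759e-01 -2.11511147e-03]
 [ 9.99999931e-01  9.14222155e-05  3.61213743e-04]
 [ 3.61406302e-04 -2.11507858e-03 -9.99997698e-01]]
scene {'fovy': 49.611575263733535, 'cx': 319.24552355757396, 'cy': 231.77285594058458, 'xyz': array([ 1.1886458 , -0.67411714,  0.84693311]), 'orientation': array([[ 0.72427773,  0.42839808, -0.5402748 ],
       [ 0.68945369, -0.4598316 ,  0.55965035],
       [-0.00868229, -0.77783674, -0.62840642]])}
side {'fovy': 50.53078721641091, 'cx': 317.2380048595573, 'cy': 245.64372793226022, 'xyz': array([0.34405964, 0.95785101, 0.74483295]), 'orientation': array([[-0.97347667, -0.12722013,  0.19015312],
       [-0.22870879,  0.51950001, -0.82329341],
       [ 0.00595495, -0.84494661, -0.5348175 ]])}
wrist {'fovy': 66.56653055878573, 'cx': 321.8723827527007, 'cy': 244.99416931967198, 'T_tool_cam': array([[ 6.97907154e-04, -9.65544538e-01, -2.60236925e-01,
         7.19660326e-02],
       [ 9.99999641e-01,  5.48926879e-04,  6.45156535e-04,
         5.84472709e-04],
       [-4.80076326e-04, -2.60237282e-01,  9.65544575e-01,
        -1.62836810e-01],
       [ 0.00000000e+00,  0.00000000e+00,  0.00000000e+00,
         1.00000000e+00]])}
```

View pics/scene0.png

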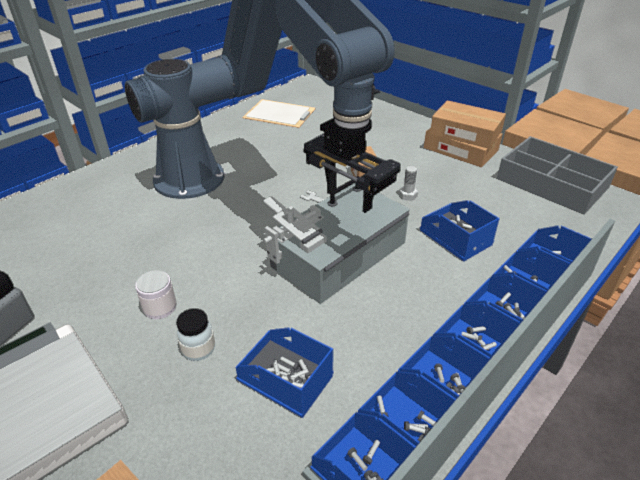

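View pics/side0.png

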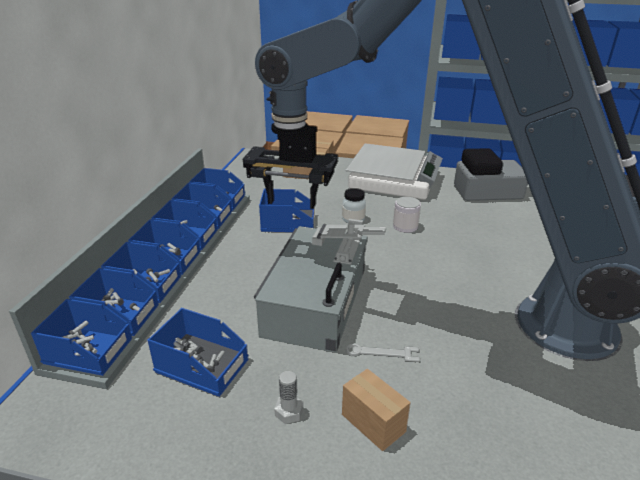

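The scene view shows the chest around (335,250), with the hasp and bolt at its near right end (295,220). The side view shows the chest at (310,290), the handle at (335,285), the carton at (375,408), the hex bolt at (288,397) and the spanner at (385,353). Next I'll take zoomed crops.

Run:
```python
import cv2
a=cv2.imread("pics/side0.png")[210:450,240:440]; b=cv2.imread("pics/scene0.png")[170:310,250:420]
a=cv2.resize(a,None,fx=2.4,fy=2.4,interpolation=3)
cv2.imwrite("pics/z1.png",a); cv2.imwrite("pics/z2.png",cv2.resize(b,None,fx=4,fy=4,interpolation=3))
import numpy as np
w=cv2.imread("pics/wrist0.png"); b4=cv2.resize(b,(486,400),interpolation=3)
L=np.zeros((576,800,3),np.uint8);L[:, :480]=a; L[:240,480:800]=cv2.resize(w,(320,240)); L[240:240+263,480:800]=cv2.resize(b,(320,263),interpolation=3)
cv2.imwrite("pics/z1.png",L)
```

```text
(no output)
```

View pics/z1.png

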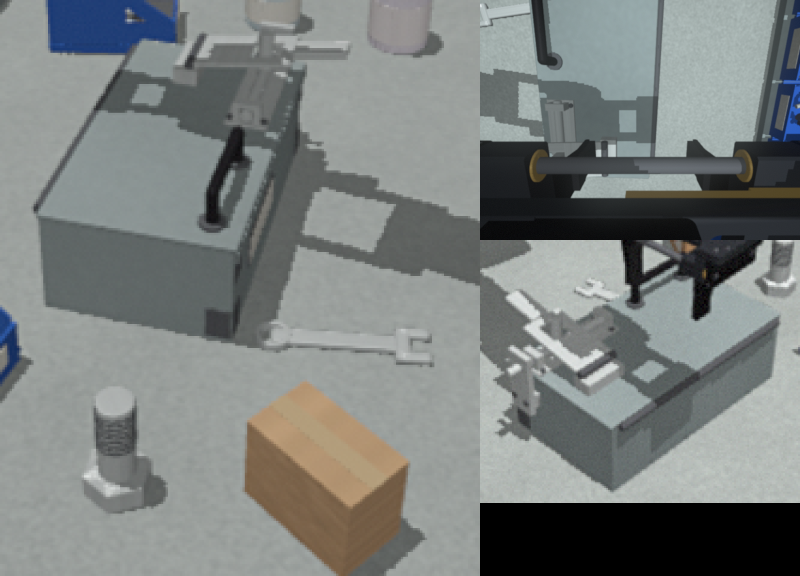

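View pics/z2.png

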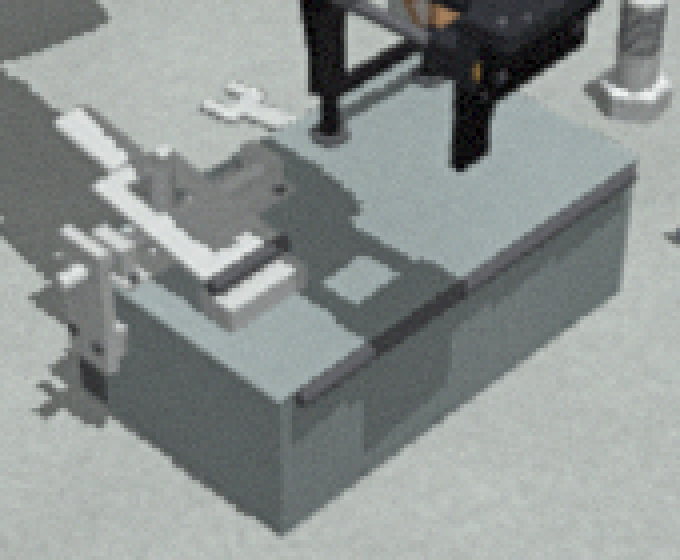

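The crops show the chest corners, knob, strike and tab clearly, and the carton's top corners in the side view. I'll fit both poses.

```bash
cat > h.py <<'E'
import numpy as np
from rig import *
from scipy.optimize import least_squares
def cam(n):
    c=camera_info(n); f=240/np.tan(np.radians(c['fovy'])/2)
    if n=='wrist':
        s=read_state(); T=c['T_tool_cam']; R=np.array(s['tcp_rot'])
        return f,c['cx'],c['cy'],R@T[:3,3]+s['position'],R@T[:3,:3]
    return f,c['cx'],c['cy'],c['xyz'],c['orientation']
def proj(C,P):
    f,cx,cy,t,R=C; q=(np.atleast_2d(P)-t)@R
    return q[:,:2]/q[:,2:]*f+[cx,cy]
def pose(p):
    c,s=np.cos(p[2]),np.sin(p[2]); return np.array([[c,-s,0],[s,c,0],[0,0,1]]),np.array([p[0],p[1],0])
def fit(obs,p0):
    def r(p):
        R,t=pose(p); return np.concatenate([(proj(C,R@(np.array(P)/1e3)+t)[0]-uv) for C,P,uv in obs])
    s=least_squares(r,p0,loss='soft_l1',f_scale=1.5); return s.x,r(s.x).reshape(-1,2)
E
python3 - <<'E'
from h import *
S=cam('side');G=cam('scene')
a=lambda u,v:np.array([240+u/2.4,210+v/2.4]); b=lambda u,v:np.array([250+u/4,170+v/4])
obs=[(S,(85,150,106),a(38,212)),(S,(85,150,0),a(45,303)),(S,(-85,150,0),a(236,342)),(S,(-60,80,138),a(225,160)),
(G,(85,-150,0),b(281,533)),(G,(85,-150,106),b(283,402)),(G,(85,150,0),b(625,298)),(G,(85,150,106),b(637,165)),
(G,(-55,-162,138),b(85,233)),(G,(-55,-105,160),b(163,153)),(G,(-118,-105,131),b(97,138))]
p,r=fit(obs,[.65,0,0]);print('chest',p,np.degrees(p[2]));print(r.round(1))
best=None
for y0 in np.arange(0,3.1,.5):
  cs=[(S,(50,30,76)),(S,(50,-30,76)),(S,(-50,-30,76)),(S,(-50,30,76)),(S,(50,30,0)),(S,(50,-30,0)),(S,(-50,-30,0)),(S,(-50,30,0))]
  uv=[a(307,382),a(408,463),a(352,508),a(247,423),a(346,575),a(404,540),a(247,490)]
  def rr(q):
    R,t=pose(q); P=proj(S,(np.array([c[1] for c in cs])/1e3)@R.T+t)
    return np.array([np.min(np.linalg.norm(P-u,axis=1)) for u in uv])
  s=least_squares(rr,[.5,.4,y0])
  if best is None or s.cost<best.cost: best=s;br=rr(s.x)
print('carton',best.x,np.degrees(best.x[2]),br.round(1))
R,t=pose(p)
for n,P in dict(hinge=(15,-105,129),tab=(-118,-105,131),knob=(-55,-105,160),handle=(-60,80,138),lidh=(85,80,100),bay=(0,74,6)).items(): print(n,(R@(np.array(P)/1e3)+t).round(4))
E
```

```text
chest [ 0.55710257  0.05129073 -0.03777588] -2.1643986778468243
[[-0.9  0.1]
 [-0.9  1.5]
 [-2.8  0.7]
 [-0.3  0.8]
 [-0.1  0.3]
 [-1.  -2.1]
 [-1.2 -2.4]
 [-0.  -3. ]
 [-0.2  1.1]
 [-0.7  2. ]
 [-1.7  4.4]]
carton [ 0.37712035  0.35900475 -0.63247072] -36.23790285321777 [0.7 1.6 0.5 1.3 2.8 2.8 0.9]
hinge [ 0.5681 -0.0542  0.129 ]
tab [ 0.4352 -0.0492  0.131 ]
knob [ 0.4982 -0.0516  0.16  ]
handle [0.5002 0.1335 0.138 ]
lidh [0.6451 0.128  0.1   ]
bay [0.5599 0.1252 0.006 ]
```

```bash
cat >> h.py <<'E'
from scipy.spatial.transform import Rotation as Ro
def down(yaw,tilt=0):
    """tool down, tool x at world yaw (deg); tilt: rotate about world-ish chest y axis (deg), + = tip swings to -x"""
    y=np.radians(yaw); x=np.array([np.cos(y),np.sin(y),0]); z=np.array([0,0,-1.])
    R=np.column_stack([x,np.cross(z,x),z])
    return R if not tilt else Ro.from_rotvec(np.radians(tilt)*np.array([0.038,.9993,0])).as_matrix()@R
def plan(wps,step=35,turn=.12,p=None,R=None):
    s=read_state(); p=np.array(s['position']) if p is None else p; R=np.array(s['tcp_rot']) if R is None else R
    for q,Q in wps:
        q=np.array(q); rv=Ro.from_matrix(Q@R.T).as_rotvec()
        n=max(1,int(np.ceil(max(np.linalg.norm(q-p)*1e3/step,np.linalg.norm(rv)/turn))))
        p0,R0=p.copy(),R.copy(); 
        for i in range(1,n+1):
            pt=p0+(q-p0)*i/n; Rt=Ro.from_rotvec(rv*i/n).as_matrix()@R0
            sh=np.round(R.T@(pt-p)*1e3,1); tu=np.round(Ro.from_matrix(R.T@Rt).as_rotvec(),3)
            p=p+R@sh/1e3; R=R@Ro.from_rotvec(tu).as_matrix()
            print('[[%g,%g,%g],[%g,%g,%g]]'%(*sh,*tu))
        print('--')
E
python3 - <<'E'
from h import *
plan([((0.435,-0.049,0.215),down(177.8))])
E
```

```text
[[-3.8,-14.6,0.5],[-0,-0,-0.118]]
[[-2,-14.9,0.6],[-0,-0,-0.118]]
[[-0.3,-15,0.5],[-0,-0,-0.118]]
[[1.5,-15,0.6],[-0,-0.001,-0.117]]
[[3.3,-14.7,0.5],[-0,0,-0.118]]
[[4.9,-14.2,0.6],[-0.001,0,-0.118]]
[[6.6,-13.6,0.5],[0,0,-0.118]]
[[8.1,-12.6,0.5],[0,0,-0.118]]
[[9.6,-11.6,0.6],[0,-0,-0.118]]
[[10.9,-10.4,0.5],[0,-0,-0.118]]
[[12,-9.1,0.5],[0,-0,-0.118]]
[[13,-7.6,0.5],[-0,-0,-0.117]]
[[13.8,-6,0.6],[-0,-0,-0.118]]
--
```

Call:
drive_tool(
  motion=[
    [[-4,-14.5,0.5],[0,0,-0.118]],
    [[-2,-15,0.5],[0,0,-0.118]],
    [[0,-15,0.5],[0,0,-0.118]],
    [[1.5,-15,0.5],[0,0,-0.118]],
    [[3.5,-14.5,0.5],[0,0,-0.118]],
  ],
)

```text
time_s: 0.65
position: [0.5513, -0.0185, 0.2197]
tcp_rot: [[-0.56, 0.828, -0.001], [0.828, 0.56, 0.0], [0.001, -0.001, -1.0]]
force: [-0.3, 0.1, -0.0]
opening: 0.996
grasp_force: 0.0
```

Call:
drive_tool(
  motion=[
    [[5,-14,0.5],[0,0,-0.118]],
    [[6.5,-13.5,0.5],[0,0,-0.118]],
    [[8,-12.5,0.5],[0,0,-0.118]],
    [[9.5,-11.5,0.5],[0,0,-0.118]],
    [[11,-10.5,0.5],[0,0,-0.118]],
  ],
)

```text
time_s: 1.15
position: [0.4789, -0.0374, 0.2174]
tcp_rot: [[-0.926, 0.376, -0.0], [0.376, 0.926, 0.0], [0.0, -0.0, -1.0]]
force: [-0.1, -0.5, 0.0]
opening: 0.999
grasp_force: 0.0
```

Call:
drive_tool(
  motion=[
    [[12,-9,0.5],[0,0,-0.118]],
    [[13,-7.5,0.5],[0,0,-0.118]],
    [[14,-6,0.5],[0,0,-0.118]],
    [[0,0,0],[0,0,0]],
  ],
)

```text
time_s: 1.55
position: [0.4338, -0.0482, 0.2157]
tcp_rot: [[-0.999, 0.038, -0.003], [0.038, 0.999, 0.001], [0.003, 0.001, -1.0]]
force: [-0.4, 0.7, 0.4]
opening: 1.0
grasp_force: 0.0
```

Run:
```python
from h import *
import cv2
s=read_state();print(s['time_s'],s['position'],s['tcp_rot'].round(3) if hasattr(s['tcp_rot'],'round') else s['tcp_rot'],s['joint_positions'])
w=capture('wrist')[:,:,::-1];b=capture('scene')[:,:,::-1];cv2.imwrite("pics/sc1.png",b)
cv2.imwrite("pics/w1.png",w)
L=np.zeros((480,800,3),np.uint8);L[:480,:640]=w; L[:300,440:]=cv2.resize(b[180:330,240:420],(360,300),interpolation=3)
cv2.imwrite("pics/m1.png",w)
np.savez('w1.npz',*[np.array(x,dtype=float) for x in cam('wrist')])
```

```text
1.55 [ 0.43375935 -0.04823203  0.21572312] [[-0.999  0.038 -0.003]
 [ 0.038  0.999  0.001]
 [ 0.003  0.001 -1.   ]] [-2.10729642e+01  1.64166050e+01  1.08339401e+02 -1.03492164e-02
  5.54046273e+01 -1.08889965e+02]
```

View pics/m1.png

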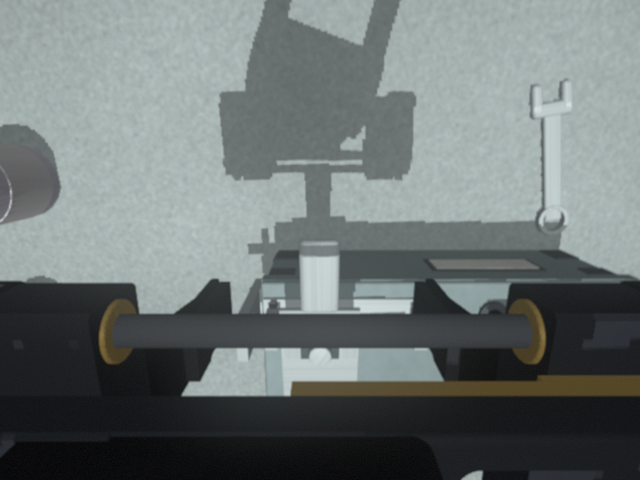

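Tab centre is at column 320, so it sits under the tool axis (y ≈ -0.048). The chest's front face spans v = 250–283, which matches the fit. The tab end at v ≈ 243 suggests the hasp is ajar, so I'll estimate its angle.

```bash
python3 - <<'E'
from h import *
W=[np.load('w1.npz')[f'arr_{i}'] for i in range(5)]
S=cam('side');G=cam('scene')
R,t=pose([.5571,.0513,-.0378])
for th in(0,.05,.1,.15,.2):
    f=lambda r,n,y:R@(np.array([15-r*np.cos(th)+n*np.sin(th),-105+y,129+r*np.sin(th)+n*np.cos(th)])/1e3)+t
    g=(proj(G,[f(152,6,13),f(152,6,-13)])-[250,170])*4
    s=(proj(S,[f(152,6,13),f(152,6,-13),f(99,6,13)])-[240,210])*2.4
    w=proj(W,[f(152,6,0),f(152,-2,0)])
    print(th,'scene',g.round().tolist(),'side',s.round().tolist(),'wrist',w.round().tolist())
E
python3 - <<'E'
import cv2,numpy as np
a=cv2.imread("pics/side0.png")[215:245,300:395]; b=cv2.imread("pics/sc1.png")[180:270,230:340]; c=cv2.imread("pics/w1.png")[230:300,250:390]
L=np.zeros((600,800,3),np.uint8)
L[:240,:760]=cv2.resize(a,None,fx=8,fy=8,interpolation=0);L[240:600,:440]=cv2.resize(b,None,fx=4,fy=4,interpolation=0)
L[240:420,440:800]=cv2.resize(c,(360,180),interpolation=0)
cv2.imwrite("pics/m2.png",L)
E
```

```text
0 scene [[86.0, 127.0], [51.0, 146.0]] side [[346.0, 75.0], [351.0, 61.0], [292.0, 67.0]] wrist [[319.0, 223.0], [320.0, 221.0]]
0.05 scene [[85.0, 117.0], [51.0, 135.0]] side [[347.0, 68.0], [351.0, 55.0], [291.0, 63.0]] wrist [[319.0, 226.0], [319.0, 223.0]]
0.1 scene [[85.0, 107.0], [51.0, 125.0]] side [[346.0, 61.0], [351.0, 48.0], [291.0, 58.0]] wrist [[319.0, 230.0], [319.0, 226.0]]
0.15 scene [[86.0, 97.0], [51.0, 115.0]] side [[346.0, 54.0], [350.0, 41.0], [290.0, 54.0]] wrist [[319.0, 234.0], [319.0, 230.0]]
0.2 scene [[87.0, 88.0], [52.0, 106.0]] side [[344.0, 47.0], [349.0, 34.0], [289.0, 49.0]] wrist [[319.0, 240.0], [319.0, 234.0]]
```

View pics/m2.png

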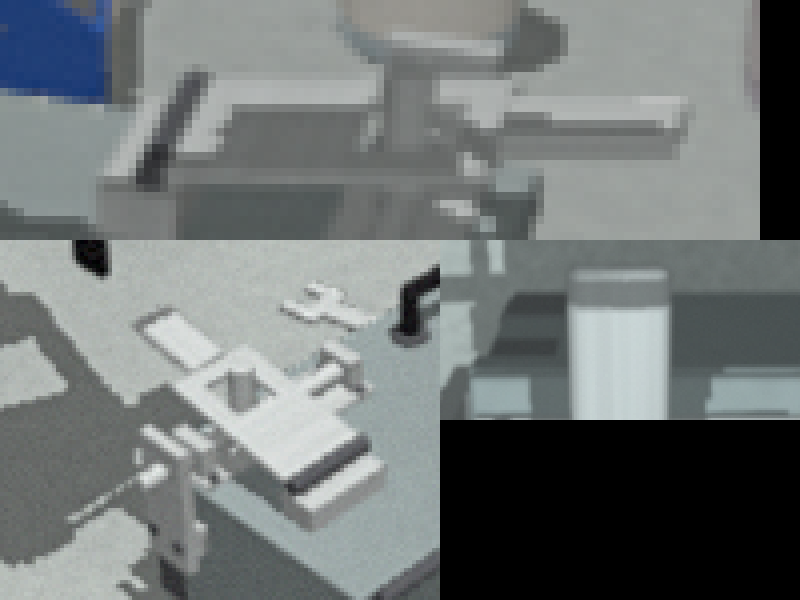

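The hasp is ajar about 0.15 rad. In the wrist crop the tab spans columns 300–339 with its tip at v ≈ 241, which puts the grip point near (0.440, -0.049, 0.151). Descending and gripping.

Call:
drive_tool(
  motion=[
    [[-2,-0.4,28],[0,0,0]],
    [[-2,-0.4,28],[0,0,0]],
    [[-2,0,26],[0,0,0]],
    [[0,0,2],[0,0,0]],
  ],
  gripper=0.8,
)

```text
time_s: 2.05
position: [0.4413, -0.049, 0.1297]
tcp_rot: [[-0.999, 0.038, -0.005], [0.038, 0.999, 0.002], [0.005, 0.002, -1.0]]
force: [-0.6, 0.4, 0.1]
opening: 0.814
grasp_force: 0.0
```

Call:
drive_tool(
  motion=[
    [[0,0,0],[0,0,0]],
    [[0,0,0],[0,0,0]],
    [[0,0,0],[0,0,0]],
    [[0,0,0],[0,0,0]],
    [[0,0,0],[0,0,0]],
  ],
  gripper=0,
)

```text
time_s: 2.55
position: [0.4423, -0.0497, 0.1328]
tcp_rot: [[-0.999, 0.037, 0.002], [0.037, 0.999, -0.001], [-0.002, -0.001, -1.0]]
force: [-0.4, 0.4, -0.7]
opening: 0.427
grasp_force: 0.0
```

Call:
drive_tool(
  motion=[
    [[0,0,0],[0,0,0]],
    [[0,0,0],[0,0,0]],
    [[0,0,0],[0,0,0]],
  ],
)

```text
time_s: 2.85
position: [0.4419, -0.0502, 0.1322]
tcp_rot: [[-0.999, 0.036, 0.0], [0.036, 0.999, -0.001], [-0.0, -0.001, -1.0]]
force: [-1.6, -4.2, 0.8]
opening: 0.291
grasp_force: 30.0
```

```bash
cat >> h.py <<'E'
def arc(hinge,th0,ths,tilts,yaw,off,p=None,R=None,**k):
    """grasp point circles about chest y through hinge; th0 = vector hinge->grasp at start"""
    ax=np.array([0.0378,.9993,0]); w=[]
    for th,ti in zip(ths,tilts):
        g=np.array(hinge)+Ro.from_rotvec(ax*th).as_matrix()@th0; Q=down(yaw,ti); w.append((g+Q[:,2]*off,Q))
    plan(w,p=p,R=R,**k)
E
python3 - <<'E'
from h import *
s=read_state();R=s['tcp_rot'];p=s['position'];g=p-.019*R[:,2];h=np.array([.571,-.054,.129])
v=g-h;v[1]=0;print(g,np.linalg.norm(v),np.arctan2(v[2],-v[0]),s['opening'],s['grasp_force'])
v=g-h
ths=np.arange(.12,1.81,.12)
arc(h,v,ths,np.linspace(0,30,len(ths)+1)[1:],177.8,.019)
E
```

```text
[ 0.44191952 -0.05013126  0.15118818] 0.13097360435654062 0.17023052320005927 0.29092836688106477 30.000045793130994
[[-2.9,-0,-15.3],[-0.001,0.035,0.002]]
--
[[-4.2,-0,-15],[-0,0.035,0]]
--
[[-5.5,0,-14.4],[-0,0.035,0]]
--
[[-6.7,0,-14],[-0,0.035,0]]
--
[[-7.8,0,-13.2],[-0,0.035,0]]
--
[[-8.9,0,-12.5],[-0,0.035,0]]
--
[[-9.9,0,-11.6],[-0,0.035,0]]
--
[[-10.9,0,-10.6],[-0,0.034,0]]
--
[[-11.8,0,-9.7],[-0,0.035,0]]
--
[[-12.5,0,-8.5],[-0,0.035,0]]
--
[[-13.2,0,-7.4],[-0,0.035,0]]
--
[[-13.8,0,-6.2],[-0,0.035,0]]
--
[[-14.2,0,-5],[-0,0.035,0]]
--
[[-14.7,0.1,-3.6],[-0,0.035,0]]
--
[[-14.8,-0,-2.4],[-0,0.035,0]]
--
```

Call:
drive_tool(
  motion=[
    [[-3,0,-15.3],[0,0.035,0]],
    [[-4.2,0,-15],[0,0.035,0]],
    [[-5.5,0,-14.4],[0,0.035,0]],
    [[-6.7,0,-14],[0,0.035,0]],
    [[-7.8,0,-13.2],[0,0.035,0]],
  ],
)

```text
time_s: 3.35
position: [0.4732, -0.0513, 0.2013]
tcp_rot: [[-0.983, 0.036, -0.177], [0.036, 0.999, 0.005], [0.177, -0.001, -0.984]]
force: [1.7, -3.4, -6.3]
opening: 0.295
grasp_force: 30.0
```

Call:
drive_tool(
  motion=[
    [[-8.9,0,-12.5],[0,0.035,0]],
    [[-9.9,0,-11.6],[0,0.035,0]],
  ],
)

```text
time_s: 3.55
position: [0.4957, -0.0521, 0.221]
tcp_rot: [[-0.968, 0.036, -0.247], [0.036, 0.999, 0.008], [0.247, -0.001, -0.969]]
force: [-0.5, -3.8, -7.1]
opening: 0.295
grasp_force: 30.0
```

Call:
drive_tool(
  motion=[
    [[-10.9,0,-10.6],[0,0.035,0]],
    [[-11.8,0,-9.7],[0,0.035,0]],
    [[-12.5,0,-8.5],[0,0.035,0]],
    [[-13.2,0,-7.4],[0,0.035,0]],
  ],
)

```text
time_s: 3.95
position: [0.5515, -0.054, 0.2412]
tcp_rot: [[-0.923, 0.037, -0.383], [0.034, 0.999, 0.013], [0.383, -0.001, -0.924]]
force: [-2.7, -3.8, -3.6]
opening: 0.294
grasp_force: 30.0
```

Call:
drive_tool(
  motion=[
    [[-13.8,0,-6.2],[0,0.035,0]],
    [[-14.2,0,-5],[0,0.035,0]],
    [[-14.7,0,-3.6],[0,0.035,0]],
    [[-14.8,0,-2.4],[0,0.035,0]],
    [[0,0,0],[0,0,0]],
  ],
)

```text
time_s: 4.45
position: [0.6128, -0.0563, 0.2311]
tcp_rot: [[-0.863, 0.037, -0.504], [0.032, 0.999, 0.018], [0.505, -0.0, -0.863]]
force: [-1.9, -1.9, -0.8]
opening: 0.295
grasp_force: 30.0
```

Run:
```python
from h import *
s=read_state();R=s['tcp_rot'];p=s['position'];g=p-.019*R[:,2];h=np.array([.571,-.054,.129])
v=g-h;v[1]=0;print(g,np.linalg.norm(v),np.arctan2(v[2],-v[0]),s['opening'],s['joint_positions'])
```

```text
[ 0.62241245 -0.05662722  0.24750683] 0.12917859165035234 1.980126732539054 0.2952833130427907 [ -12.9098031    43.88362114   59.74945699   -5.66063019  106.16465773
 -100.91944437]
```

Hasp is folded to about 1.98 rad. Releasing it and moving to the knob.

Run:
```python
from h import *
s=read_state();R=s['tcp_rot'];p=s['position']
D=down(177.8)
plan([(p-.07*R[:,2],R),((.56,-.053,.30),Ro.from_rotvec(np.radians(14)*np.array([0,1,0])).as_matrix()@D),((.500,-.0525,.215),D),((.500,-.0525,.137),D)],step=30)
```

```text
[[-0,-0,-23.3],[0,0,0]]
[[0,0,-23.4],[0,0,0]]
[[0,0,-23.3],[0,0,0]]
--
[[26.8,0.4,12.4],[0.003,-0.095,0.001]]
[[27.9,0.5,9.8],[0.003,-0.095,0.002]]
[[28.7,0.4,7.1],[0.002,-0.095,0.001]]
--
[[9.4,-0.2,24.3],[-0.002,-0.061,-0]]
[[10.9,-0.3,23.6],[-0.003,-0.061,-0]]
[[12.3,-0.4,22.9],[-0.002,-0.061,-0]]
[[13.6,-0.4,22.2],[-0.002,-0.061,-0]]
--
[[0,-0,26],[-0,-0,-0]]
[[0,-0,26],[-0,-0,-0]]
[[0,-0,26],[-0,-0,-0]]
--
```

Call:
drive_tool(
  motion=[
    [[0,0,0],[0,0,0]],
    [[0,0,0],[0,0,0]],
    [[0,0,-23],[0,0,0]],
    [[0,0,-23],[0,0,0]],
    [[0,0,-24],[0,0,0]],
  ],
  gripper=0.5,
)

```text
time_s: 4.95
position: [0.6473, -0.0566, 0.2949]
tcp_rot: [[-0.865, 0.037, -0.5], [0.031, 0.999, 0.019], [0.501, 0.001, -0.866]]
force: [0.5, 0.6, -1.3]
opening: 0.496
grasp_force: 0.0
```

Call:
drive_tool(
  motion=[
    [[26.8,0.4,12.4],[0.003,-0.095,0.001]],
    [[27.9,0.5,9.8],[0.003,-0.095,0.002]],
    [[28.7,0.4,7.1],[0.002,-0.095,0.001]],
  ],
)

```text
time_s: 5.25
position: [0.5587, -0.052, 0.3018]
tcp_rot: [[-0.972, 0.037, -0.233], [0.038, 0.999, 0.0], [0.233, -0.008, -0.973]]
force: [-0.4, 0.0, 0.7]
opening: 0.499
grasp_force: 0.0
```

Call:
drive_tool(
  motion=[
    [[9.4,-0.2,24.3],[-0.002,-0.061,0]],
    [[10.9,-0.3,23.6],[-0.003,-0.061,0]],
    [[12.3,-0.4,22.9],[-0.002,-0.061,0]],
    [[13.6,-0.4,22.2],[-0.002,-0.061,0]],
    [[0,0,0],[0,0,0]],
  ],
)

```text
time_s: 5.75
position: [0.4917, -0.0494, 0.2142]
tcp_rot: [[-0.999, 0.04, -0.007], [0.04, 0.999, 0.004], [0.007, 0.004, -1.0]]
force: [-0.3, 0.0, 0.0]
opening: 0.499
grasp_force: 0.0
```

Run:
```python
from h import *
import cv2
W=cam('wrist')
w=capture('wrist')[:,:,::-1];b=capture('scene')[:,:,::-1]
c=capture('side')[:,:,::-1]
R,t=pose([.5571,.0513,-.0378])
print(proj(W,[R@np.array([-.055,-.105,.160])+t]))
L=np.zeros((480,800,3),np.uint8);L[:300,:400]=cv2.resize(w,(400,300));L[:400,400:]=cv2.resize(b[130:330,230:430],(400,400),interpolation=2)
L[300:,:400]=cv2.resize(c[205:295,250:450],(400,180),interpolation=2)
cv2.imwrite("pics/m3.png",L)
```

```text
[[316.97427254 273.88798677]]
```

View pics/m3.png

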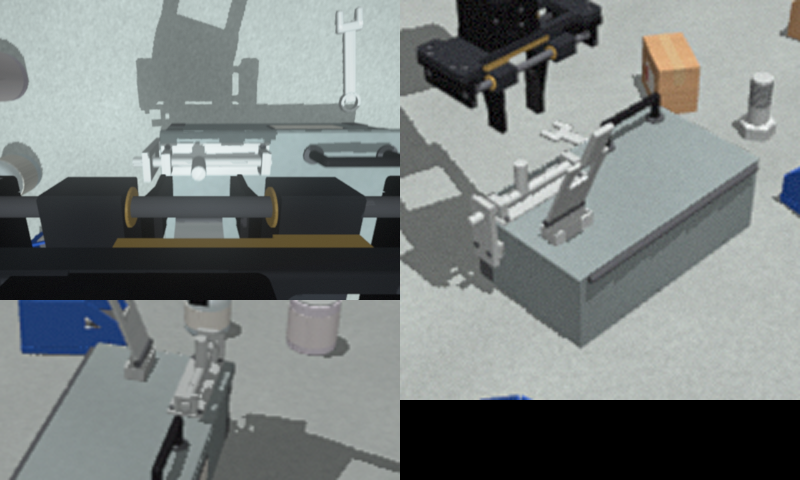

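The hasp is folded back clear. In the wrist view the knob top is at (317,275), against a predicted (317,274), so the chest fit is good. Gripping the knob.

Call:
drive_tool(
  motion=[
    [[-3.5,-1,26],[0,-0.007,0]],
    [[-3,-1,26],[0,0,0]],
    [[0,-0.5,25],[0,0,0]],
    [[0,0,0],[0,0,0]],
  ],
)

```text
time_s: 6.3
position: [0.5075, -0.0549, 0.1379]
tcp_rot: [[-0.999, 0.038, 0.008], [0.039, 0.999, 0.001], [-0.008, 0.001, -1.0]]
force: [-0.2, -0.3, -0.4]
opening: 0.5
grasp_force: 0.0
```

Call:
drive_tool(
  motion=[
    [[0,0,0],[0,0,0]],
    [[0,0,0],[0,0,0]],
    [[0,0,0],[0,0,0]],
    [[0,0,0],[0,0,0]],
    [[0,0,0],[0,0,0]],
  ],
  gripper=0,
)

```text
time_s: 6.8
position: [0.5077, -0.0528, 0.1406]
tcp_rot: [[-0.999, 0.041, 0.014], [0.042, 0.999, 0.004], [-0.014, 0.004, -1.0]]
force: [1.5, 8.3, 4.2]
opening: 0.167
grasp_force: 30.0
```

Call:
drive_tool(
  motion=[
    [[0,10,0],[0,0,0]],
    [[0,10,0],[0,0,0]],
    [[0,10,0],[0,0,0]],
  ],
)

```text
time_s: 7.1
position: [0.5088, -0.0251, 0.1405]
tcp_rot: [[-0.999, 0.038, 0.013], [0.038, 0.999, -0.002], [-0.013, -0.002, -1.0]]
force: [-0.2, -3.3, 6.0]
opening: 0.17
grasp_force: 30.0
```

Call:
drive_tool(
  motion=[
    [[0,8,0],[0,0,0]],
    [[0,6,0],[0,0,0]],
    [[0,0,0],[0,0,0]],
    [[0,0,0],[0,0,0]],
    [[0,0,0],[0,0,0]],
  ],
)

```text
time_s: 7.6
position: [0.5093, -0.0099, 0.1405]
tcp_rot: [[-0.999, 0.038, 0.013], [0.038, 0.999, -0.0], [-0.013, 0.0, -1.0]]
force: [0.9, 1.2, 6.7]
opening: 0.165
grasp_force: 30.0
```

Call:
drive_tool(
  motion=[
    [[0,2,0],[0,0,0]],
    [[0,1,0],[0,0,0]],
    [[0,0,0],[0,0,0]],
  ],
)

```text
time_s: 7.9
position: [0.5094, -0.0078, 0.1405]
tcp_rot: [[-0.999, 0.038, 0.013], [0.038, 0.999, -0.002], [-0.013, -0.001, -1.0]]
force: [-1.2, -2.6, 6.8]
opening: 0.169
grasp_force: 30.0
```

Call:
drive_tool(
  motion=[
    [[0,0,0],[0,0,0]],
    [[0,0,0],[0,0,0]],
    [[0,0,0],[0,0,0]],
  ],
  gripper=0.5,
)

```text
time_s: 8.2
position: [0.5082, -0.0073, 0.1392]
tcp_rot: [[-0.999, 0.038, 0.01], [0.038, 0.999, -0.0], [-0.01, 0.0, -1.0]]
force: [0.3, 0.0, 0.4]
opening: 0.358
grasp_force: 0.0
```

Call:
drive_tool(
  motion=[
    [[0,0,-30],[0,0,0]],
    [[0,0,-30],[0,0,0]],
    [[0,0,-30],[0,0,0]],
    [[0,0,0],[0,0,0]],
    [[0,0,0],[0,0,0]],
  ],
)

```text
time_s: 8.7
position: [0.5075, -0.0076, 0.2296]
tcp_rot: [[-0.999, 0.038, 0.012], [0.038, 0.999, -0.0], [-0.012, -0.0, -1.0]]
force: [-0.8, -1.0, -0.7]
opening: 0.501
grasp_force: 0.0
```

Run:
```python
from h import *
plan([((.5002,.1335,.23),down(87.8))])
```

```text
[[0.9,10.1,-0],[0.001,0.001,0.112]]
[[2,9.8,-0.1],[0,0,0.112]]
[[3.1,9.6,-0],[0.001,0.001,0.113]]
[[4.2,9.2,-0.1],[0.001,0.001,0.112]]
[[5.2,8.7,-0],[0,0,0.112]]
[[6.1,8,-0.1],[0.001,0.001,0.112]]
[[7,7.3,-0],[0.001,0.001,0.112]]
[[7.7,6.5,-0.1],[0,0,0.113]]
[[8.5,5.5,-0.1],[0.001,0.001,0.112]]
[[9,4.6,-0],[0.001,0.001,0.112]]
[[9.4,3.6,-0.1],[0,0,0.112]]
[[9.8,2.4,-0],[0.001,0.001,0.112]]
[[10,1.4,-0],[0.001,0.001,0.113]]
[[10.1,0.2,-0.1],[0,0,0.112]]
--
```

Call:
drive_tool(
  motion=[
    [[1,10,0],[0.001,0.001,0.112]],
    [[2,10,0],[0,0,0.112]],
    [[3,9.6,0],[0.001,0.001,0.112]],
    [[4.2,9.2,0],[0.001,0.001,0.112]],
    [[5.2,8.7,0],[0,0,0.112]],
  ],
)

```text
time_s: 9.2
position: [0.5036, 0.0433, 0.2274]
tcp_rot: [[-0.823, 0.567, 0.003], [0.567, 0.823, -0.002], [-0.003, 0.0, -1.0]]
force: [0.9, -0.7, 0.3]
opening: 0.502
grasp_force: 0.0
```

Call:
drive_tool(
  motion=[
    [[6.1,8,0],[0.001,0.001,0.112]],
    [[7,7.3,0],[0.001,0.001,0.112]],
    [[7.7,6.5,0],[0,0,0.113]],
    [[8.5,5.5,0],[0.001,0.001,0.112]],
    [[9,4.6,0],[0.001,0.001,0.112]],
  ],
)

```text
time_s: 9.7
position: [0.5008, 0.0936, 0.2272]
tcp_rot: [[-0.395, 0.918, -0.003], [0.918, 0.395, -0.002], [-0.0, -0.003, -1.0]]
force: [0.2, 0.4, -0.1]
opening: 0.502
grasp_force: 0.0
```

Call:
drive_tool(
  motion=[
    [[9.4,3.6,0],[0,0,0.112]],
    [[9.8,2.4,0],[0.001,0.001,0.112]],
    [[10,1.4,0],[0.001,0.001,0.113]],
    [[10,0,0],[0,0,0.112]],
  ],
)

```text
time_s: 10.1
position: [0.4987, 0.1336, 0.2271]
tcp_rot: [[0.042, 0.999, -0.005], [0.999, -0.042, -0.0], [-0.001, -0.005, -1.0]]
force: [-0.0, -0.0, 0.2]
opening: 0.502
grasp_force: 0.0
```

Call:
drive_tool(
  motion=[
    [[0,0,0],[0,0,0]],
    [[0,0,0],[0,0,0]],
    [[0,0,0],[0,0,0]],
  ],
)

```text
time_s: 10.4
position: [0.4996, 0.1329, 0.2284]
tcp_rot: [[0.036, 0.999, -0.002], [0.999, -0.036, -0.001], [-0.001, -0.002, -1.0]]
force: [0.1, -0.3, 0.1]
opening: 0.501
grasp_force: 0.0
```

Run:
```python
from h import *
import cv2
s=read_state();print(s['position'],s['tcp_rot'].round(3))
W=cam('wrist')
w=capture('wrist')[:,:,::-1];b=capture('scene')[:,:,::-1]
R,t=pose([.5571,.0513,-.0378])
print(proj(W,[R@np.array([-.060,y,.138])+t for y in(.035,.08,.125)]).round())
L=np.zeros((480,800,3),np.uint8);L[:300,:400]=cv2.resize(w,(400,300));L[:400,400:]=cv2.resize(b[130:330,230:430],(400,400),interpolation=2)
cv2.imwrite("pics/m4.png",L)
```

```text
[0.49962308 0.1328522  0.22843077] [[ 0.036  0.999 -0.002]
 [ 0.999 -0.036 -0.001]
 [-0.001 -0.002 -1.   ]]
[[322. 307.]
 [322. 249.]
 [322. 186.]]
```

View pics/m4.png

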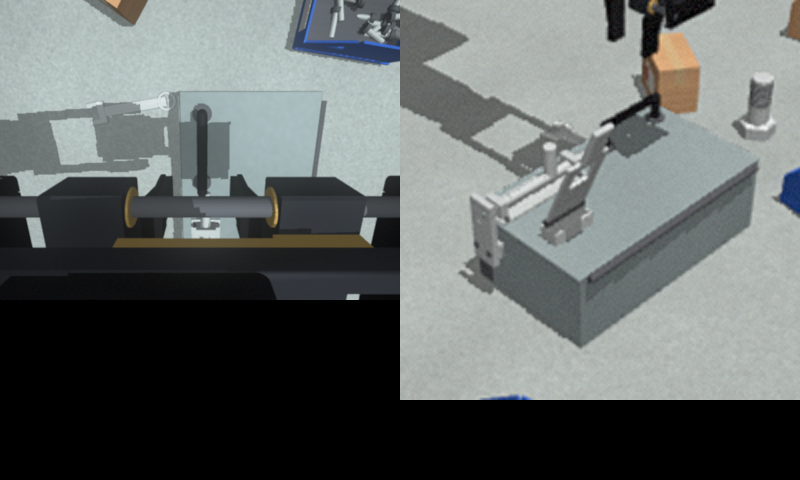

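The bolt is drawn. The handle bar is at column ~323, against a predicted 322. Descending onto the handle.

Call:
drive_tool(
  motion=[
    [[0,0.5,30],[0,0,0]],
    [[0,0,30],[0,0,0]],
    [[0,0,28],[0,0,0]],
    [[0,0,17],[0,0,0]],
    [[0,0,0],[0,0,0]],
  ],
)

```text
time_s: 11.0
position: [0.4987, 0.1327, 0.122]
tcp_rot: [[0.038, 0.999, -0.006], [0.999, -0.038, -0.001], [-0.001, -0.006, -1.0]]
force: [-0.6, 0.1, 0.9]
opening: 0.499
grasp_force: 0.0
```

Call:
drive_tool(
  motion=[
    [[0,0,0],[0,0,0]],
    [[0,0,0],[0,0,0]],
    [[0,0,0],[0,0,0]],
    [[0,0,0],[0,0,0]],
    [[0,0,0],[0,0,0]],
  ],
  gripper=0,
)

```text
time_s: 11.5
position: [0.5003, 0.1333, 0.1248]
tcp_rot: [[0.038, 0.999, -0.001], [0.999, -0.038, -0.0], [-0.0, -0.001, -1.0]]
force: [-4.6, 0.5, 7.5]
opening: 0.132
grasp_force: 12.8
```

Call:
drive_tool(
  motion=[
    [[0,0,0],[0,0,0]],
    [[0,0,0],[0,0,0]],
  ],
)

```text
time_s: 11.7
position: [0.5003, 0.1333, 0.1248]
tcp_rot: [[0.038, 0.999, -0.001], [0.999, -0.038, -0.0], [-0.0, -0.001, -1.0]]
force: [-1.9, -0.8, 6.4]
opening: 0.125
grasp_force: 30.0
```

Run:
```python
from h import *
s=read_state();R=s['tcp_rot'];p=s['position'];g=np.array([p[0],p[1],.138]);h=np.array([.6451,.128,.1])
o=.138-p[2];print(p,s['opening'],s['grasp_force'],s['force'])
ths=np.arange(.1,1.61,.1)
arc(h,g-h,ths,np.linspace(0,40,len(ths)+1)[1:],87.8,o)
```

```text
[0.50027571 0.13327933 0.12477229] 0.1253076736688258 30.00023514032364 [-1.92572713 -0.83006812  6.38919583]
[[-0,3.9,-14.3],[0.043,0,0.001]]
--
[[-0,4.8,-14],[0.044,0,-0]]
--
[[-0,5.5,-13.7],[0.043,0,-0]]
--
[[-0,6.3,-13.3],[0.044,0,-0]]
--
[[0,7,-12.9],[0.044,0,-0]]
--
[[0,7.7,-12.5],[0.043,0,-0]]
--
[[0,8.4,-12],[0.044,0,-0]]
--
[[0,9.1,-11.5],[0.043,0,-0]]
--
[[0,9.7,-10.8],[0.044,0,-0]]
--
[[0,10.3,-10.3],[0.044,0,-0]]
--
[[0,10.9,-9.7],[0.043,0,-0]]
--
[[0.1,11.4,-9],[0.044,0,-0]]
--
[[-0,11.9,-8.3],[0.044,-0,-0]]
--
[[-0,12.3,-7.7],[0.043,-0,-0]]
--
[[-0,12.8,-6.8],[0.044,-0,-0]]
--
[[-0,13.1,-6.1],[0.044,-0,-0]]
--
```

Call:
drive_tool(
  motion=[
    [[0,3.9,-14.3],[0.043,0,0]],
    [[0,4.8,-14],[0.044,0,0]],
    [[0,5.5,-13.7],[0.043,0,0]],
    [[0,6.3,-13.3],[0.044,0,0]],
  ],
)

```text
time_s: 12.1
position: [0.5212, 0.1325, 0.1754]
tcp_rot: [[0.038, 0.982, -0.184], [0.999, -0.037, 0.006], [-0.0, -0.184, -0.983]]
force: [-1.6, 1.1, -13.9]
opening: 0.125
grasp_force: 30.0
```

Call:
drive_tool(
  motion=[
    [[0,7,-12.9],[0.044,0,0]],
    [[0,7.7,-12.5],[0.043,0,0]],
    [[0,8.4,-12],[0.044,0,0]],
  ],
)

```text
time_s: 12.4
position: [0.5488, 0.1315, 0.207]
tcp_rot: [[0.037, 0.947, -0.318], [0.999, -0.035, 0.011], [-0.001, -0.318, -0.948]]
force: [-8.8, -0.3, -7.0]
opening: 0.126
grasp_force: 30.0
```

Call:
drive_tool(
  motion=[
    [[0,9.1,-11.5],[0.043,0,0]],
    [[0,9.7,-10.8],[0.044,0,0]],
    [[0,10.3,-10.3],[0.044,0,0]],
    [[0,10.9,-9.7],[0.043,0,0]],
    [[0,11.4,-9],[0.044,0,0]],
  ],
)

```text
time_s: 12.9
position: [0.6159, 0.1292, 0.2395]
tcp_rot: [[0.037, 0.856, -0.516], [0.999, -0.032, 0.018], [-0.001, -0.517, -0.856]]
force: [-11.4, 0.2, 9.3]
opening: 0.13
grasp_force: 30.0
```

Call:
drive_tool(
  motion=[
    [[0,11.9,-8.3],[0.044,0,0]],
    [[0,12.3,-7.7],[0.043,0,0]],
    [[0,12.8,-6.8],[0.044,0,0]],
    [[0,13.1,-6.1],[0.044,0,0]],
    [[0,0,0],[0,0,0]],
  ],
)

```text
time_s: 13.4
position: [0.6792, 0.1266, 0.2366]
tcp_rot: [[0.038, 0.763, -0.646], [0.999, -0.028, 0.025], [0.001, -0.646, -0.763]]
force: [-0.4, 0.1, 14.3]
opening: 0.122
grasp_force: 30.0
```

Run:
```python
from h import *
s=read_state();R=s['tcp_rot'];p=s['position'];g=p-.0132*R[:,2];h=np.array([.6451,.128,.1])
v=g-h;print(g,np.hypot(v[0],v[2]),np.arctan2(v[2],-v[0])-.256,s['opening'],s['force'],s['joint_positions'])
```

```text
[0.68776755 0.12628679 0.24669567] 0.152774801208461 1.5978446602526195 0.12235235755159665 [-0.4007214   0.05865696 14.32119249] [  0.52043543  56.51704432  35.65231943   2.24911694 128.03044641
   3.39066437]
```

Lid is at about 1.6 rad. I'll release it in a narrow opening and retreat along the tool axis.

Call:
drive_tool(
  motion=[
    [[0,0,0],[0,0,0]],
    [[0,0,0],[0,0,0]],
    [[0,0,0],[0,0,0]],
    [[0,0,-10],[0,0,0]],
    [[0,0,-20],[0,0,0]],
  ],
  gripper=0.26,
)

```text
time_s: 13.9
position: [0.6973, 0.126, 0.2544]
tcp_rot: [[0.037, 0.762, -0.646], [0.999, -0.029, 0.024], [-0.001, -0.647, -0.763]]
force: [0.4, -0.1, -0.2]
opening: 0.256
grasp_force: 0.0
```

Call:
drive_tool(
  motion=[
    [[0,0,-25],[0,0,0]],
    [[0,0,-25],[0,0,0]],
    [[0,0,-20],[0,0,0]],
    [[0,0,0],[0,0,0]],
    [[0,0,0],[0,0,0]],
  ],
)

```text
time_s: 14.4
position: [0.7326, 0.1227, 0.3055]
tcp_rot: [[0.039, 0.768, -0.639], [0.999, -0.029, 0.025], [0.001, -0.639, -0.769]]
force: [0.1, -0.1, -0.7]
opening: 0.26
grasp_force: 0.0
```

Run:
```python
from h import *
s=read_state();print(s['position'],s['force'])
plan([((.64,.14,.40),down(87.8,18)),((.48,.25,.36),down(110)),((.377,.359,.20),down(143.8))],step=40,turn=.13)
```

```text
[0.73262291 0.12274503 0.30549924] [ 0.11650964 -0.10778612 -0.65413216]
[[3.4,-33,-3.3],[-0.095,-0,0]]
[[3.5,-32.6,-6.4],[-0.095,-0,0]]
[[3.4,-31.8,-9.4],[-0.095,-0.001,-0]]
[[3.4,-30.8,-12.4],[-0.094,0,0]]
--
[[20.8,-28.7,17.8],[-0.062,-0.012,-0.077]]
[[23.1,-28.1,15.7],[-0.062,-0.012,-0.077]]
[[25.5,-27.1,13.7],[-0.062,-0.013,-0.077]]
[[27.6,-25.9,11.7],[-0.062,-0.012,-0.076]]
[[29.7,-24.3,9.9],[-0.063,-0.012,-0.077]]
--
[[22.9,-9.9,26.7],[0,0,-0.098]]
[[23.9,-7.7,26.6],[0,0,-0.099]]
[[24.4,-5.2,26.7],[0,0,-0.098]]
[[24.9,-2.9,26.6],[0,0,-0.098]]
[[25,-0.4,26.7],[0,0,-0.099]]
[[24.9,2.1,26.6],[0,0,-0.098]]
--
```

Call:
drive_tool(
  motion=[
    [[3.4,-33,-3.3],[-0.095,0,0]],
    [[3.4,-32.6,-6.4],[-0.095,0,0]],
    [[3.4,-32,-9.4],[-0.095,0,0]],
    [[3.4,-31,-12.4],[-0.095,0,0]],
  ],
  gripper=1,
)

```text
time_s: 14.8
position: [0.6388, 0.1402, 0.4012]
tcp_rot: [[0.038, 0.952, -0.304], [0.999, -0.036, 0.013], [0.001, -0.305, -0.952]]
force: [1.1, 0.0, 0.5]
opening: 0.539
grasp_force: 0.0
```

Call:
drive_tool(
  motion=[
    [[20.8,-28.7,17.8],[-0.062,-0.012,-0.077]],
    [[23.1,-28.1,15.7],[-0.062,-0.012,-0.077]],
    [[25.5,-27.1,13.7],[-0.062,-0.013,-0.077]],
    [[27.6,-25.9,11.7],[-0.062,-0.012,-0.076]],
    [[29.7,-24.3,9.9],[-0.063,-0.012,-0.077]],
  ],
)

```text
time_s: 15.3
position: [0.4779, 0.2509, 0.3609]
tcp_rot: [[-0.345, 0.939, 0.005], [0.939, 0.345, 0.002], [0.0, 0.005, -1.0]]
force: [0.6, -0.5, 0.7]
opening: 0.962
grasp_force: 0.0
```

Call:
drive_tool(
  motion=[
    [[22.9,-9.9,26.7],[0,0,-0.098]],
    [[23.9,-7.7,26.6],[0,0,-0.099]],
    [[24.4,-5.2,26.7],[0,0,-0.098]],
    [[24.9,-2.9,26.6],[0,0,-0.098]],
    [[25,-0.4,26.7],[0,0,-0.099]],
  ],
)

```text
time_s: 15.8
position: [0.3929, 0.3417, 0.2269]
tcp_rot: [[-0.748, 0.664, 0.003], [0.664, 0.748, 0.002], [-0.001, 0.003, -1.0]]
force: [0.4, 0.9, -0.3]
opening: 1.003
grasp_force: 0.0
```

Call:
drive_tool(
  motion=[
    [[24.9,2.1,26.6],[0,0,-0.098]],
    [[0,0,0],[0,0,0]],
    [[0,0,0],[0,0,0]],
    [[0,0,0],[0,0,0]],
  ],
)

```text
time_s: 16.2
position: [0.3783, 0.3593, 0.2022]
tcp_rot: [[-0.806, 0.592, 0.004], [0.592, 0.806, 0.002], [-0.002, 0.004, -1.0]]
force: [0.3, 0.3, -0.9]
opening: 1.0
grasp_force: 0.0
```

Run:
```python
from h import *
import cv2
s=read_state();print(s['position'],s['tcp_rot'].round(3),s['joint_positions'])
np.savez('w2.npz',*[np.array(x,dtype=float) for x in cam('wrist')])
w=capture('wrist')[:,:,::-1];b=capture('scene')[:,:,::-1];c=capture('side')[:,:,::-1]
cv2.imwrite('pics/s2.png',c);cv2.imwrite('pics/w2.png',w)
R,t=pose([.3771,.3590,-.6325]);W=cam('wrist')
print(proj(W,[R@np.array([x,y,.076])+t for x,y in((.05,.03),(.05,-.03),(-.05,-.03),(-.05,.03))]).round().tolist())
L=np.zeros((600,800,3),np.uint8);L[:480,:640]=w;L[480:,:]=0
d=cv2.resize(b[100:340,230:430],(250,300)); L[300:600,550:]=d
L[450:600,350:550]=cv2.resize(c[200:440,200:520],(200,150),interpolation=3)
cv2.imwrite("pics/m5.png",L)
```

```text
[0.37828532 0.35933941 0.20216915] [[-0.806  0.592  0.004]
 [ 0.592  0.806  0.002]
 [-0.002  0.004 -1.   ]] [ 3.12593820e+01  2.37721108e+01  9.83022885e+01 -2.75920884e-02
  5.76460332e+01 -2.24294369e+01]
[[354.0, 293.0], [284.0, 293.0], [280.0, 173.0], [357.0, 173.0]]
```

View pics/m5.png

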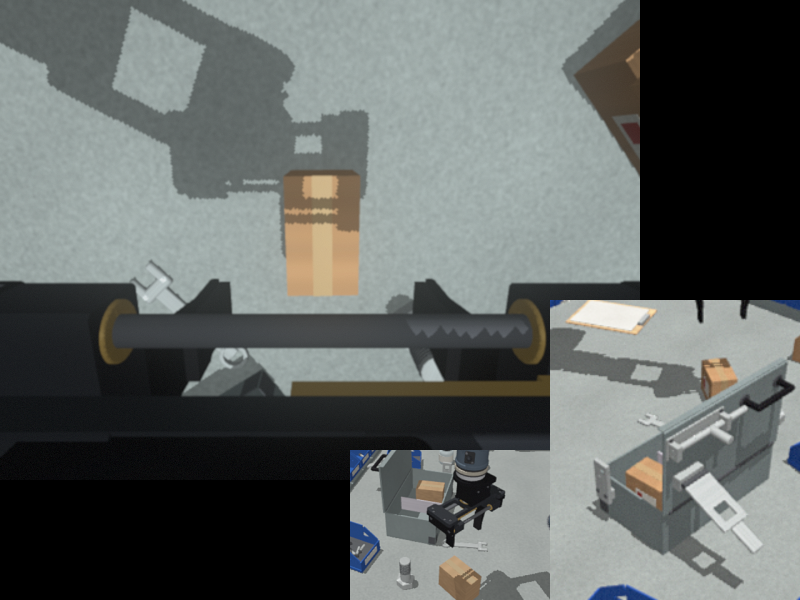

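The lid stands upright by itself, with the hasp folded back and the bolt drawn; the stock carton is in place. The loose carton's top spans (284,173)–(358,296), about 1.5 mm off the prediction. Descending to grip it.

Call:
drive_tool(
  motion=[
    [[1,0.8,40],[0,0,0]],
    [[1,0.7,40],[0,0,0]],
    [[0,0,35],[0,0,0]],
    [[0,0,30],[0,0,0]],
    [[0,0,17],[0,0,0]],
  ],
)

```text
time_s: 16.85
position: [0.3765, 0.3609, 0.0374]
tcp_rot: [[-0.806, 0.592, 0.0], [0.592, 0.806, 0.0], [-0.0, 0.0, -1.0]]
force: [0.1, -0.6, 0.4]
opening: 1.001
grasp_force: 0.0
```

Call:
drive_tool(
  motion=[
    [[0,0,0],[0,0,0]],
    [[0,0,0],[0,0,0]],
    [[0,0,0],[0,0,0]],
    [[0,0,0],[0,0,0]],
    [[0,0,0],[0,0,0]],
  ],
  gripper=0,
)

```text
time_s: 17.35
position: [0.3768, 0.3618, 0.0403]
tcp_rot: [[-0.807, 0.591, 0.003], [0.591, 0.807, 0.001], [-0.002, 0.003, -1.0]]
force: [0.9, 0.3, 5.3]
opening: 0.683
grasp_force: 30.0
```

Call:
drive_tool(
  motion=[
    [[0,0,0],[0,0,0]],
    [[0,0,0],[0,0,0]],
  ],
)

```text
time_s: 17.55
position: [0.3767, 0.3618, 0.0403]
tcp_rot: [[-0.807, 0.591, 0.003], [0.591, 0.807, 0.001], [-0.002, 0.003, -1.0]]
force: [-0.3, -1.9, 6.6]
opening: 0.686
grasp_force: 30.0
```

Call:
drive_tool(
  motion=[
    [[0,0,-5],[0,0,0]],
    [[0,0,-15],[0,0,0]],
    [[0,0,-20],[0,0,0]],
  ],
)

```text
time_s: 17.85
position: [0.3746, 0.3608, 0.0782]
tcp_rot: [[-0.807, 0.591, -0.002], [0.591, 0.807, -0.001], [0.001, -0.002, -1.0]]
force: [0.4, 1.0, -5.8]
opening: 0.69
grasp_force: 30.0
```

Run:
```python
from h import *
s=read_state();print(s['position'],s['opening'],s['grasp_force'],s['force'])
p=s['position']; D=down(143.8)
plan([((p[0],p[1],.195),D),((.556,.125,.195),down(177.8)),((.556,.125,.075),down(177.8))],step=25,turn=.1)
```

```text
[0.37463753 0.36084627 0.07815979] 0.6895502274846151 29.992424400988966 [ 0.4236408   0.98477039 -5.8458829 ]
[[0,-0.1,-23.4],[-0,-0,-0]]
[[0.1,-0,-23.3],[-0.001,-0,-0]]
[[-0,-0,-23.4],[-0,-0.001,-0]]
[[-0,-0.1,-23.4],[-0.001,0,-0]]
[[-0,0,-23.3],[-0,-0,-0.001]]
--
[[-23.8,-6.9,-0],[-0,-0,-0.049]]
[[-23.4,-8.1,-0],[-0,-0,-0.05]]
[[-23,-9.3,-0],[-0,-0,-0.049]]
[[-22.5,-10.4,-0],[-0,-0,-0.05]]
[[-22,-11.5,-0],[-0,-0,-0.049]]
[[-21.4,-12.5,-0],[-0,-0,-0.05]]
[[-20.7,-13.6,-0],[-0,-0,-0.049]]
[[-20.1,-14.6,-0],[-0,-0,-0.049]]
[[-19.3,-15.6,-0.1],[-0,-0,-0.05]]
[[-18.5,-16.5,0],[-0,-0,-0.049]]
[[-17.6,-17.4,0],[-0,-0,-0.05]]
[[-16.8,-18.3,0],[-0,-0,-0.049]]
--
[[-0,0,24],[-0,-0,-0]]
[[-0,0,24],[-0,-0,-0]]
[[-0,0,24],[-0,-0,-0]]
[[-0,0.1,24],[-0,-0,-0]]
[[-0,-0,24],[-0,-0,-0]]
--
```

Call:
drive_tool(
  motion=[
    [[0,0,-23.5],[0,0,0]],
    [[0,0,-23.5],[0,0,0]],
    [[0,0,-23.5],[0,0,0]],
    [[0,0,-23.5],[0,0,0]],
    [[0,0,-23],[0,0,0]],
  ],
)

```text
time_s: 18.35
position: [0.3747, 0.361, 0.1962]
tcp_rot: [[-0.807, 0.591, -0.001], [0.591, 0.807, -0.0], [0.001, -0.001, -1.0]]
force: [-0.2, 0.7, -6.6]
opening: 0.685
grasp_force: 30.0
```

Call:
drive_tool(
  motion=[
    [[-23.8,-6.9,0],[0,0,-0.049]],
    [[-23.4,-8.1,0],[0,0,-0.05]],
    [[-23,-9.3,0],[0,0,-0.049]],
    [[-22.5,-10.4,0],[0,0,-0.05]],
    [[-22,-11.5,0],[0,0,-0.049]],
  ],
)

```text
time_s: 18.85
position: [0.4505, 0.2622, 0.1952]
tcp_rot: [[-0.928, 0.374, -0.001], [0.374, 0.928, 0.0], [0.001, -0.0, -1.0]]
force: [-0.4, 1.2, -5.8]
opening: 0.691
grasp_force: 30.0
```

Call:
drive_tool(
  motion=[
    [[-21.4,-12.5,0],[0,0,-0.05]],
    [[-20.7,-13.6,0],[0,0,-0.049]],
    [[-20,-14.6,0],[0,0,-0.049]],
    [[-19.3,-15.6,0],[0,0,-0.05]],
    [[-18.5,-16.5,0],[0,0,-0.049]],
  ],
)

```text
time_s: 19.35
position: [0.5259, 0.1641, 0.195]
tcp_rot: [[-0.991, 0.136, -0.002], [0.136, 0.991, 0.001], [0.002, 0.001, -1.0]]
force: [-0.1, -0.6, -5.4]
opening: 0.69
grasp_force: 30.0
```

Call:
drive_tool(
  motion=[
    [[-17.6,-17.4,0],[0,0,-0.05]],
    [[-16.8,-18.3,0],[0,0,-0.049]],
    [[0,0,0],[0,0,0]],
    [[0,0,0],[0,0,0]],
    [[0,0,0],[0,0,0]],
  ],
)

```text
time_s: 19.85
position: [0.5554, 0.1261, 0.1952]
tcp_rot: [[-0.999, 0.039, -0.002], [0.039, 0.999, 0.001], [0.002, 0.001, -1.0]]
force: [0.0, 0.7, -6.1]
opening: 0.69
grasp_force: 30.0
```

Run:
```python
from h import *
import cv2
s=read_state();print(s['position'],s['tcp_rot'].round(3),s['opening'],s['force'])
w=capture('wrist')[:,:,::-1];b=capture('scene')[:,:,::-1];c=capture('side')[:,:,::-1]
L=np.zeros((600,800,3),np.uint8);L[:300,:400]=cv2.resize(w,(400,300));L[:400,400:]=cv2.resize(b[100:340,230:470],(400,400),interpolation=2)
L[300:600,:400]=cv2.resize(c[150:360,220:500],(400,300),interpolation=2)
cv2.imwrite("pics/m6.png",L)
```

```text
[0.55543125 0.12610213 0.19521437] [[-0.999  0.039 -0.002]
 [ 0.039  0.999  0.001]
 [ 0.002  0.001 -1.   ]] 0.6898561761869821 [ 1.37309185e-03  7.00216189e-01 -6.11278696e+00]
```

View pics/m6.png

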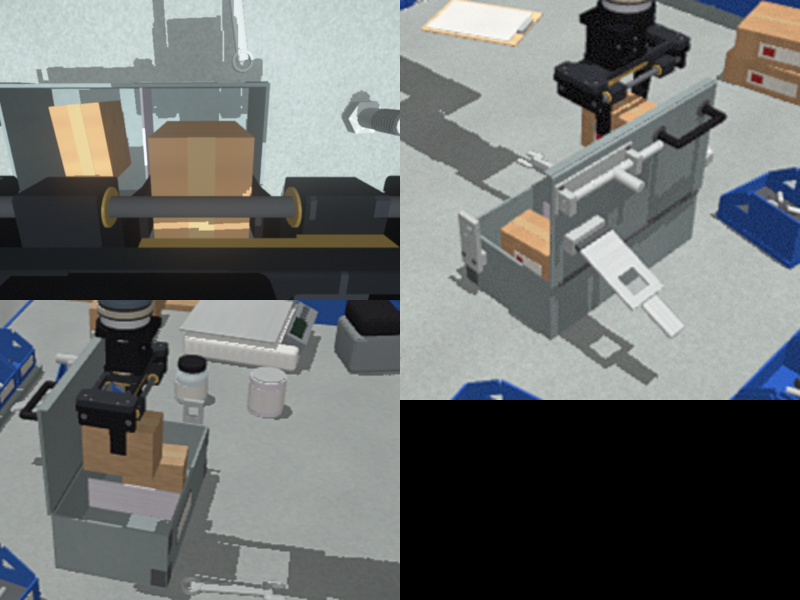

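The carton hangs over the left compartment (wrist columns 150–252, compartment 148–268), clear of the lid and divider. Lowering.

Call:
drive_tool(
  motion=[
    [[0,0,30],[0,0,0]],
    [[0,0,30],[0,0,0]],
    [[0,0,30],[0,0,0]],
    [[0,0,25],[0,0,0]],
    [[0,0,15],[0,0,0]],
  ],
)

```text
time_s: 20.5
position: [0.556, 0.1263, 0.0641]
tcp_rot: [[-0.999, 0.038, -0.002], [0.038, 0.999, 0.001], [0.002, 0.001, -1.0]]
force: [0.3, -0.3, -6.2]
opening: 0.687
grasp_force: 30.0
```

Call:
drive_tool(
  motion=[
    [[0,0,8],[0,0,0]],
    [[0,0,5],[0,0,0]],
    [[0,0,2],[0,0,0]],
    [[0,0,0],[0,0,0]],
  ],
)

```text
time_s: 20.9
position: [0.5579, 0.1259, 0.0516]
tcp_rot: [[-0.999, 0.039, 0.003], [0.039, 0.999, 0.001], [-0.003, 0.001, -1.0]]
force: [0.5, -0.1, -5.5]
opening: 0.687
grasp_force: 30.0
```

Call:
drive_tool(
  motion=[
    [[0,0,1.5],[0,0,0]],
    [[0,0,1.5],[0,0,0]],
    [[0,0,0],[0,0,0]],
  ],
)

```text
time_s: 21.2
position: [0.5574, 0.1257, 0.0483]
tcp_rot: [[-0.999, 0.039, 0.002], [0.039, 0.999, 0.001], [-0.002, 0.001, -1.0]]
force: [-0.2, -0.3, -5.5]
opening: 0.68
grasp_force: 30.0
```

Call:
drive_tool(
  motion=[
    [[0,0,1],[0,0,0]],
    [[0,0,0.8],[0,0,0]],
    [[0,0,0],[0,0,0]],
    [[0,0,0],[0,0,0]],
  ],
)

```text
time_s: 21.6
position: [0.5574, 0.1257, 0.0464]
tcp_rot: [[-0.999, 0.039, 0.002], [0.039, 0.999, 0.001], [-0.002, 0.001, -1.0]]
force: [0.1, 0.4, -4.3]
opening: 0.689
grasp_force: 30.0
```

Call:
drive_tool(
  motion=[
    [[0,0,0.7],[0,0,0]],
    [[0,0,0],[0,0,0]],
    [[0,0,0],[0,0,0]],
  ],
)

```text
time_s: 21.9
position: [0.5575, 0.1257, 0.0463]
tcp_rot: [[-0.999, 0.039, 0.002], [0.039, 0.999, 0.001], [-0.002, 0.001, -1.0]]
force: [-2.2, -1.4, 4.6]
opening: 0.686
grasp_force: 30.0
```

On the floor. Releasing and lifting straight up.

Call:
drive_tool(
  motion=[
    [[0,0,0],[0,0,0]],
    [[0,0,0],[0,0,0]],
    [[0,0,0],[0,0,0]],
    [[0,0,0],[0,0,0]],
  ],
  gripper=0.88,
)

```text
time_s: 22.3
position: [0.5577, 0.1258, 0.0455]
tcp_rot: [[-0.999, 0.039, 0.002], [0.039, 0.999, 0.001], [-0.002, 0.001, -1.0]]
force: [0.9, 0.1, 0.5]
opening: 0.866
grasp_force: 0.0
```

Call:
drive_tool(
  motion=[
    [[0,0,-10],[0,0,0]],
    [[0,0,-25],[0,0,0]],
    [[0,0,-35],[0,0,0]],
    [[0,0,-35],[0,0,0]],
    [[0,0,-35],[0,0,0]],
  ],
)

```text
time_s: 22.8
position: [0.557, 0.1256, 0.1875]
tcp_rot: [[-0.999, 0.039, 0.002], [0.039, 0.999, 0.001], [-0.002, 0.001, -1.0]]
force: [0.8, 0.4, -0.3]
opening: 0.879
grasp_force: 0.0
```

Call:
drive_tool(
  motion=[
    [[25,0,-25],[0,0,0]],
    [[25,0,-25],[0,0,0]],
    [[25,0,0],[0,0,0]],
    [[0,0,0],[0,0,0]],
    [[0,0,0],[0,0,0]],
  ],
)

```text
time_s: 23.3
position: [0.4824, 0.1286, 0.2362]
tcp_rot: [[-0.999, 0.039, 0.003], [0.039, 0.999, 0.001], [-0.003, 0.001, -1.0]]
force: [0.1, -0.3, -0.6]
opening: 0.878
grasp_force: 0.0
```

Run:
```python
from h import *
import cv2
s=read_state();print(s['time_s'],s['position'],s['force'])
w=capture('wrist')[:,:,::-1];b=capture('scene')[:,:,::-1];c=capture('side')[:,:,::-1]
L=np.zeros((600,800,3),np.uint8);L[:300,:400]=cv2.resize(w,(400,300));L[:400,400:]=cv2.resize(b[100:340,230:470],(400,400),interpolation=2)
L[300:600,:400]=cv2.resize(c[150:360,220:500],(400,300),interpolation=2)
cv2.imwrite("pics/m7.png",L)
```

```text
23.3 [0.48239901 0.12855496 0.2361955 ] [ 0.13766053 -0.33810576 -0.55501343]
```

View pics/m7.png

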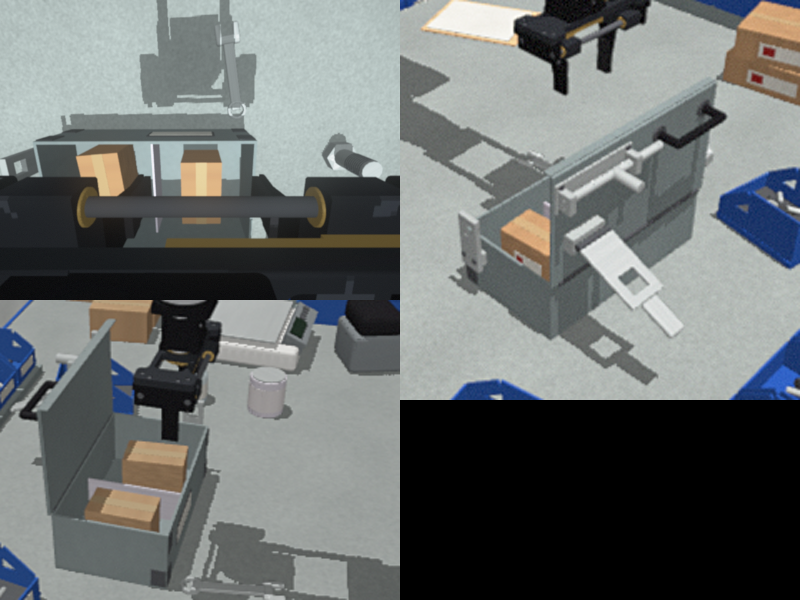

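The carton stands upright in the left compartment, centred at about (200,187) in the wrist view. The lid is upright, the hasp folded back, the bolt drawn, and the gripper is clear of everything.

```bash
python3 -c "
from rig import hand_in
print(hand_in())"
```

```text
the job is handed in; nothing more can be done
None
```

I handed the job in at about 23 s with the carton standing in the left compartment, the lid upright, the hasp folded back and the bolt drawn; the last pictures confirm this, but `hand_in` returned no verdict.

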